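# Face the canister to the scanner and hold the enabling button

### The arm

A 6-joint arm with a two-finger parallel gripper is mounted at the origin on the work surface. World frame = base frame: x ahead of the robot, y to its left, z up, the work surface at z = 0. Lengths are in m, angles in rad, forces in N, time in s.
With the tool pointing down it reaches from about 0.375 to 0.9 m from the base axis. Payload 3.1 kg.
Tool frame: the origin (TCP) lies at the centre of the arm's flange, where the gripper is bolted on; the fingertips stand 173 mm ahead of it and the grasp point (between the pads) lies 155 mm ahead of it; z points along the fingers, x is the direction in which the jaws open and shut, and the axes are right-handed (so a half turn about z gives the same grasp; the last joint's range is limited). The gripper opens to 85 mm and grips with 20 to 120 N. Pads are 22 mm wide; open, the fingers measure 114 mm over their backs; the gripper's body (76 mm by 85 mm) begins 54 mm behind the grasp point. The pads swing forward as they close: fully open they stand 13 mm farther back than shut.
Start: joints at [1.04, 0.527, 1.433, -0, 1.181, -0.178], TCP at [0.216, 0.586, 0.405] pointing down, gripper open.
Joint ranges: [-3.08, 3.08], [-0.75, 2.2], [0.22, 2.44], [-1.43, 4.57], [0, 2.65], [-2.85, 2.85]. Speed limits (rad/s): [2.79, 2.79, 3.14, 3.14, 3.14, 3.14].

### API

Orientations are given as a unit quaternion [x, y, z, w].
In Python, from station import manip gives the robot as it stands.
- The arm moves only by the shell command python3 -m jog 'ROWS' [OPENING] [FORCE]. ROWS is JSON, a list that holds one entry, the list of rows, each a list of 4 numbers: the shift along the world's x, y, z in mm, then the turn about the world's z in degrees. A call has exactly 8 rows; each row shifts and turns the commanded pose from where the row before left it; what a row does not reach is not made up. A row lasts 1/8 s, in which the tool goes at most 62.5 mm and 10.7 degrees, less where a joint would pass 70% of its speed; a pose out of reach is approached as far as the arm can. A call is refused whole if a number of a shift passes 62.5 or a number of a turn 10.7, either way. A call with a gripper value outside its range is refused whole. OPENING is the opening in per cent of the stroke, from 0 (shut) to 100 (fully open), set as the call begins (- or left out, the last holds). The fingers move at their own pace and stop on an object; FORCE is the grip in N (left out, the last holds). Time passes only in rows, so rows that do not move let the fingers close, or fill a call up. It gives the time, the measured TCP pose, the force and the opening at its end, in the units of the state.
- manip.sense(): the state, without advancing time (a new reading comes with each control period).
- manip.snapshot(name): name is "scene" or "top" or "wrist"; returns the picture (384x512x3 uint8, red, green, blue); there is no depth.
- manip.camera_info(name): a dict with "fx", "fy", "cx", "cy" (pixels), "R" (3x3) and "t" (3): a world point X has camera coordinates R X + t. Camera axes: x right, y down, z forward; pixel columns grow to the right and rows downward; lengths in m; the calibration is good to about 2 mm. A picture is of the moment at which its call begins: read the wrist's pose just before it. camera_info takes no time and is no camera call; for the wrist camera it gives the pose at the moment of the call.
- manip.sign_off(): hands the job in, once; it reports no verdict.
The state is a dict: "t": time; "q": joint angles; "qd": joint speeds; "tau": joint torques, N m; "tcp_pos": TCP position; "tool_rot": TCP orientation; "force": force on the tool from outside, world axes, zero at the start; "ft_torque": the same for the moment, N m; "finger_gap": opening from 0.0 (shut) to 1.0 (fully open).
Only numpy, scipy, OpenCV 4.12 (cv2) and the standard library are available. Lean on these libraries where they do the work, as an engineer would, in place of code of your own. Each camera call takes 0.05 s, during which the arm holds its last target. There are 200 camera calls.

### The job

Turn the parts canister in its round nest until the paper label on its side squarely faces the window of the scanner block, leave it seated there and let go. Then press the palm button on the switch box half-way down, its top level with the tops of the two index pins beside it, and keep it there with the gripper: the job finishes while you are still holding it half-way, and it must never be pushed right down, which trips the scanner. Leave the reel, the nozzle, the tub and the screwdriver where they are.

Things in the scene. Friction and masses are not known exactly. Their poses are not given: they have to be found in the camera images.
- canister_center (a point): Centre (35 mm above the underside) of the loose grey plastic canister, an upright cylinder 52 mm across, 70 mm tall (top 8 mm: 49 mm lid), 0.15 to 0.3 kg, standing in the nest. z up its axis; x out through the middle of its label. A white rib (9 mm wide, 3 mm high) on the lid runs from the centre to the rim above the label. It starts at least 40 degrees off facing the scanner.
- label (a point): Middle of the white paper label with dark bars on the canister's side, 26 mm from the canister's axis, half-way up. The label is about 32 mm wide round the side and 44 mm tall.
- nest (a point): Centre of the nest, where the canister's underside stands: top of a fixed base plate 10 mm thick, 110 by 215 mm. The nest is a fixed low steel ring, 8 mm high above the plate, 55 mm inside and 69 mm outside diameter; the canister turns freely in it. y points from the nest to the scanner block, z up.
- scan_window (a point): Middle of the dark window of the scanner block, 95 mm from the nest's axis, as high as the canister's middle. The block is grey, 70 mm wide, 50 mm deep, top 75 mm above the table, fixed on the same plate. y points from the nest into the block, z up.
- button_top (a point): Centre of the flat top of the black palm button, a round cap 48 mm in diameter, 12 mm thick, on a fixed cream switch box 100 by 110 mm, 50 mm high. Moves with the button: 86 mm above the table released, 76 mm half-way, 66 mm right down. Two fixed steel index pins 8 mm thick stand 42 mm either side of it along its y; their tops are 76 mm above the table.
- enable_button (a joint): Travel of the palm button in m: 0 released, grows as it is pressed straight down, 0.010 half-way (top level with the index pins), 0.020 right down. A spring returns it: about 3 N to start it moving, 7 N half-way, 11 N right down (4 N for each 10 mm).
- reel: Bystander: black plastic reel lying flat, 100 mm in diameter and 22 mm high; origin at the centre of its underside.
- nozzle: Bystander: aluminium nozzle, a cylinder ending in a cone, 40 mm in diameter and 62 mm tall, standing upright; origin at the centre of its underside.
- tub: Bystander: empty open blue plastic tub 160 by 110 mm and 60 mm high; origin at the centre of its underside.
- screwdriver: Bystander: screwdriver 180 mm long lying on the table, its length along its x axis, less than 35 mm thick.
There are look-alikes about, which are no part of the job. Leave any brown look-alike of the part that bears button_top alone. What is shaped like the part that bears nest but brown is not meant.

How it is judged:
By the outcome, as a careful person would: the job done as asked, in the order asked, and still so for the second after the job is handed in, while the arm keeps its last pose, push and grip.
It also fails if it takes over 48 s, if anything falls off the work surface, if the arm or the gripper's body presses on something with over 40 N, if the wrist force passes 120 N, or if a joint passes its speed limit or range.

## Working session

There is one attempt and no reset: what is moved stays moved. The work goes in short steps, Python scripts to look and compute and a shell command to move; the robot and the scene stay as the last step left them, time stands still between calls to the robot, and variables do not carry over. Pictures are saved under pics/ and viewed, about 8 in all and at most 12, crops included, and the job is handed in when it is done.

```bash
mkdir -p pics
cat > h.py <<'E'
import numpy as np, cv2
from station import manip
def snap(n,f):
    ci=manip.camera_info(n); im=np.asarray(manip.snapshot(n))[:,:,::-1].copy()
    cv2.imwrite('pics/'+f+'.png',im); np.savez('pics/'+f+'.npz',**{k:np.array(ci[k]) for k in('fx','fy','cx','cy','R','t')}); return im
def ray(f,u,v,z):
    c=np.load('pics/'+f+'.npz'); d=c['R'].T@np.array([(u-c['cx'])/c['fx'],(v-c['cy'])/c['fy'],1]); o=-c['R'].T@c['t']
    return o+d*(z-o[2])/d[2]
def proj(f,X):
    c=np.load('pics/'+f+'.npz'); p=c['R']@np.array(X)+c['t']; return np.array([c['fx']*p[0]/p[2]+c['cx'],c['fy']*p[1]/p[2]+c['cy']])
E
python3 - <<'E'
from h import *
a=snap('top','top0'); b=snap('scene','scene0')
for f in('top0','scene0'):
    c=np.load('pics/'+f+'.npz'); print(f,-c['R'].T@c['t'],c['fx'])
s=manip.sense(); print(s['t'],s['tcp_pos'],s['tool_rot'],s['force'])
E
ls
```

```text
top0 [ 0.3563399  -0.00419367  1.37056836] 362.70447272910434
scene0 [1.34830913 0.449583   0.7831817 ] 408.6697931411113
0.1 [0.2157498  0.58625367 0.40383282] [ 8.20215191e-01  5.72054248e-01 -9.03774540e-04  4.01122709e-04] [-0.5610903  -0.39850893 -0.32871396]
h.py
pics
```

View pics/top0.png

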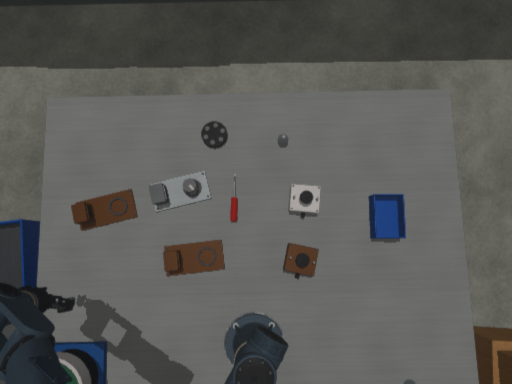

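View pics/scene0.png

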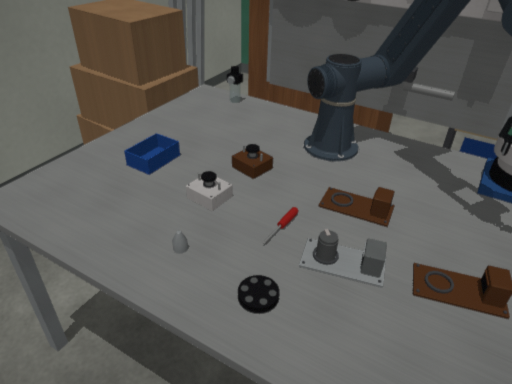

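Candidates: in the top view, the nest is either the grey plate with the canister (191,187) or a brown look-alike at (118,207) or (207,257). The switch box is either the cream one (305,199) or the brown one (302,260). I choose the grey plate and the cream box, and check both in a close crop.

Run:
```python
from h import *
a=cv2.imread('pics/top0.png'); b=cv2.imread('pics/scene0.png')
def cr(im,u,v,w,h,s): return cv2.resize(im[v:v+h,u:u+w],(w*s,h*s),interpolation=cv2.INTER_CUBIC)
o=np.zeros((600,800,3),np.uint8)
o[:300,:400]=cr(a,145,165,80,60,5)   # top nest
o[:300,400:]=cr(a,270,175,80,60,5)
o[300:,:400]=cr(b,300,220,100,75,4)
o[300:,400:]=cr(b,170,160,100,75,4)
cv2.imwrite('pics/crop0.png',o)
```

```text
(no output)
```

View pics/crop0.png

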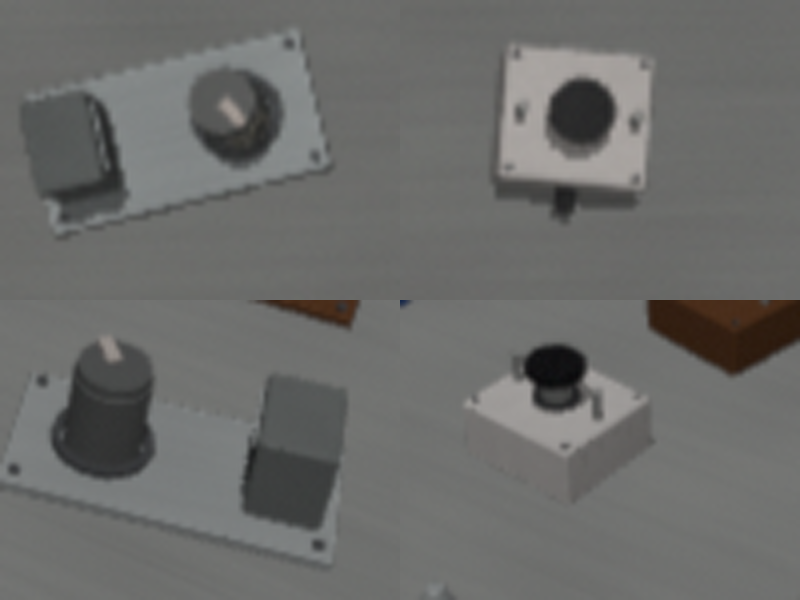

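The crop confirms the choice. The grey plate carries the ribbed canister, with its lid centre near top pixel (189,185) and the rib pointing to the lower right. The cream box has a black cap near (306,197) and pins on its left and right.

Run:
```python
from h import *
r=lambda u,v,z:ray('top0',u,v,z)
T=lambda u,v:(145+u/5-.4,165+v/5-.4)
print('can',r(*T(222,102),.08), 'rib end',r(*T(240,120),.082))
c=[r(*T(*p),.01) for p in((298,30),(330,165),(55,235))]
d=c[2]-c[1]; print(c,np.degrees(np.arctan2(d[1],d[0])),np.linalg.norm(d))
B=lambda u,v:(270+u/5-.4,175+v/5-.4)
print('btn',r(*B(180,108),.086)); 
p,q=r(*B(121,104),.076),r(*B(237,114),.076); print('pins',p,q,np.linalg.norm(p-q))
q=manip.sense()['tool_rot']
from scipy.spatial.transform import Rotation as R
print(R.from_quat(q).as_matrix().round(3))
c=manip.camera_info('wrist'); s=manip.sense()['tcp_pos']; Rm=np.array(c['R']); print('cam rel tool', R.from_quat(q).as_matrix().T@(-Rm.T@np.array(c['t'])-s), Rm@R.from_quat(q).as_matrix(),c['fx'])
```

```text
can [0.5675881  0.21988972 0.08      ] rib end [0.55388288 0.20659851 0.082     ]
[array([0.63344496, 0.17409443, 0.01      ]), array([0.52902464, 0.15035575, 0.01      ]), array([0.48050791, 0.35749194, 0.01      ])] 103.18252976122588 0.21274226530782822
btn [ 0.51697052 -0.19743795  0.086     ]
pins [ 0.5220545  -0.15659927  0.076     ] [ 0.51297236 -0.23975564  0.076     ] 0.08365086398653765
[[ 0.346  0.938 -0.001]
 [ 0.938 -0.346 -0.002]
 [-0.002 -0.    -1.   ]]
cam rel tool [-0.00107164 -0.06606215  0.03036633] [[ 9.99999535e-01  3.16170929e-04 -9.11092850e-04]
 [-5.45585604e-04  9.64488373e-01 -2.64124743e-01]
 [ 7.95229895e-04  2.64125117e-01  9.64488097e-01]] 296.76555656468906
```

```bash
python3 -m jog '[[[40,-42,0,8],[40,-42,0,8],[40,-42,0,8],[40,-42,0,8],[40,-42,0,8],[40,-42,0,8],[40,-42,0,8],[40,-42,0,8]]]' 100 30
```

```text
t: 1.1
tcp_pos: [0.5369, 0.2489, 0.4043]
tool_rot: [0.39, 0.921, -0.0, -0.0]
force: [0.6, 0.7, 0.0]
finger_gap: 0.998
```

```bash
python3 -m jog '[[[16,-15,-10,0],[16,-15,-10,0],[0,0,-10,0],[0,0,0,0],[0,0,0,0],[0,0,0,0],[0,0,0,0],[0,0,0,0]]]'
python3 - <<'E'
from h import *
from scipy.spatial.transform import Rotation as R
s=manip.sense();a=snap('wrist','w1');print(s['t'],s['tcp_pos'],R.from_quat(s['tool_rot']).as_matrix().round(3),s['q'])
print(proj('w1',[.5676,.2199,.08]))
cv2.imwrite('pics/w1b.png',cv2.resize(a,(768,576)))
E
```

```text
t: 2.1
tcp_pos: [0.5678, 0.2207, 0.375]
tool_rot: [0.392, 0.92, 0.0, 0.0]
force: [-0.5, 0.1, -0.1]
finger_gap: 1.001
2.1 [0.5678086  0.2206896  0.37502303] [[-0.692  0.722  0.001]
 [ 0.722  0.692  0.   ]
 [-0.     0.    -1.   ]] [ 1.87464130e-01  5.40105112e-01  1.50424074e+00  1.57929488e-05
  1.09672153e+00 -2.14782027e+00]
[253.37858747 185.83246251]
```

View pics/w1b.png

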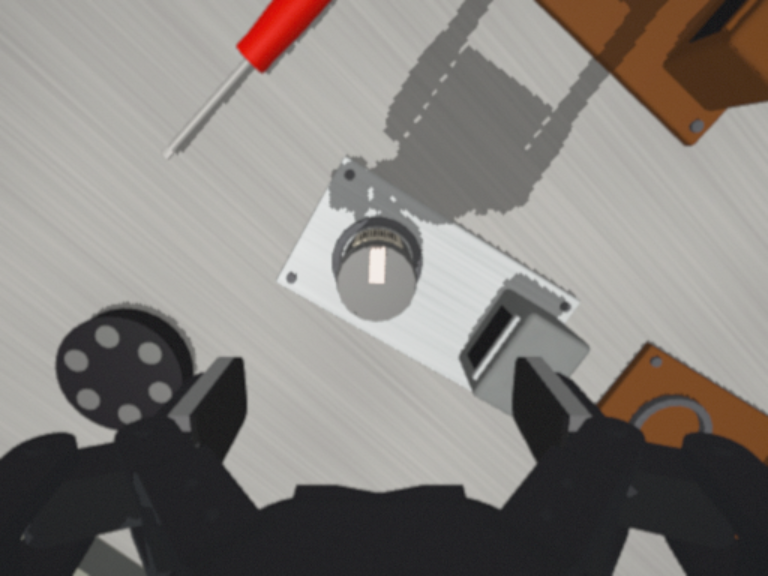

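The wrist view shows the lid at (376,283) with the rib pointing straight up the picture, the label under it, the window at (495,335), and plate screws at (350,174), (291,277) and (565,306), all in 1.5x pixels. The next step is refining the numbers.

```bash
cat > meas.py <<'E'
from h import *
import sys
def lid(f):
    im=cv2.imread('pics/'+f+'.png'); return im
f='w1'; S=lambda u,v:((u+.5)/1.5-.5,(v+.5)/1.5-.5)
h=[ray(f,*S(*p),.01) for p in((350,174),(291,277),(565,306))]
ang=lambda d:np.degrees(np.arctan2(d[1],d[0]))
print('screws',h,'long',ang(h[2]-h[0]),'short',ang(h[1]-h[0])-90+180, np.linalg.norm(h[2]-h[0]),np.linalg.norm(h[1]-h[0]))
g=cv2.imread('pics/w1.png'); m=(g.min(2)>215).astype(np.uint8)
x0,y0=230,150; n,l,st,ce=cv2.connectedComponentsWithStats(m[150:200,230:270])
k=1+st[1:,4].argmax(); print(st[1:],)
ys,xs=np.where(l==k); P=np.array([ray(f,x+x0,y+y0,.083)[:2] for x,y in zip(xs,ys)])
(c,sz,a)=cv2.minAreaRect(P.astype(np.float32)*1000); print('rib',c,sz,a)
w=np.linalg.svd(P-P.mean(0))[2][0]; print('ribdir',ang(w),ang(-w),P.mean(0))
print('lid c',ray(f,*S(376,283),.08),'ring?')
E
python3 meas.py
```

```text
screws [array([0.53862242, 0.16170765, 0.01      ]), array([0.62691152, 0.1812021 , 0.01      ]), array([0.49533551, 0.35247491, 0.01      ])] long 102.78447652841105 short 102.45126377142232 0.19561672554001086 0.09041569570864733
[[  0   0   2   1   2]
 [ 16  15  10  24 202]]
rib (562.7109985351562, 211.54885864257812) (21.188880920410156, 8.189422607421875) 43.905242919921875
ribdir 42.83426163363911 -137.1657383663609 [0.5625867  0.21212492]
lid c [0.57126465 0.21973989 0.08      ] ring?
```

```bash
python3 -m jog '[[[1.8,-0.3,-25,0],[1.8,-0.4,-25,0],[0,0,-25,0],[0,0,-25,0],[0,0,-25,0],[0,0,-25,0],[0,0,-18,0],[0,0,0,0]]]' 100 25
python3 - <<'E'
from h import *
a=snap('wrist','w2');cv2.imwrite('pics/w2b.png',cv2.resize(a,(768,576)))
for z in(.08,.01): print(proj('w2',[.5715,.220,z])*1.5)
E
```

```text
t: 3.15
tcp_pos: [0.5711, 0.2196, 0.2054]
tool_rot: [0.393, 0.92, -0.001, -0.001]
force: [-0.2, -0.0, -0.2]
finger_gap: 0.999
[382.14633059 453.28494127]
[380.6330231  344.30194537]
```

View pics/w2b.png

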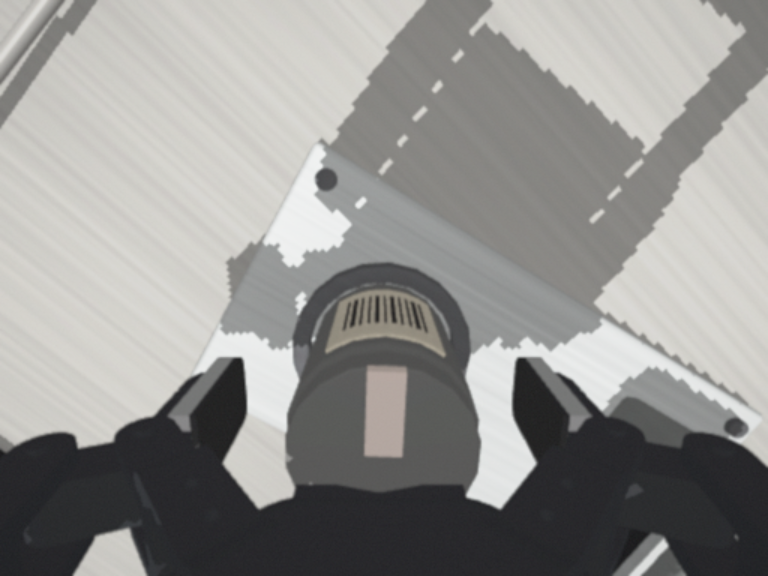

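The canister sits central between the pads: canister at x≈383, ring at 381, pad midpoint at 379, with the rib pointing up the picture. Closing now.

```bash
python3 -m jog '[[[0,0,0,0],[0,0,0,0],[0,0,0,0],[0,0,0,0],[0,0,0,0],[0,0,0,0],[0,0,0,0],[0,0,0,0]]]' 30 25
```

```text
t: 4.2
tcp_pos: [0.5718, 0.22, 0.208]
tool_rot: [0.392, 0.92, 0.001, 0.001]
force: [-1.9, 0.5, 6.2]
finger_gap: 0.602
```

```bash
python3 -m jog '[[[0,0,0,-3],[0,0,0,-7],[0,0,0,-8],[0,0,0,-8],[0,0,0,-8],[0,0,0,-8],[0,0,0,-8],[0,0,0,-8]]]'
```

```text
t: 5.2
tcp_pos: [0.5722, 0.2205, 0.208]
tool_rot: [0.79, 0.613, 0.002, 0.0]
force: [-0.6, 3.4, 5.2]
finger_gap: 0.599
```

```bash
python3 -m jog '[[[0,0,0,-8],[0,0,0,-8],[0,0,0,-8],[0,0,0,-8],[0,0,0,-8],[0,0,0,-8],[0,0,0,-8],[0,0,0,-6]]]'
python3 - <<'E'
from h import *
from scipy.spatial.transform import Rotation as R
s=manip.sense();print(s['force'],s['ft_torque'],R.from_quat(s['tool_rot']).as_euler('ZYX',degrees=True))
a=snap('wrist','w3');cv2.imwrite('pics/w3b.png',cv2.resize(a,(768,576)))
E
```

```text
t: 6.2
tcp_pos: [0.5722, 0.2204, 0.2081]
tool_rot: [0.993, 0.118, 0.002, -0.0]
force: [0.7, 1.7, 4.1]
finger_gap: 0.605
[0.7385668  1.7099288  4.05971518] [0.40637415 0.05789507 0.18953018] [  13.6094412    -0.21595686 -179.97775863]
```

View pics/w3b.png

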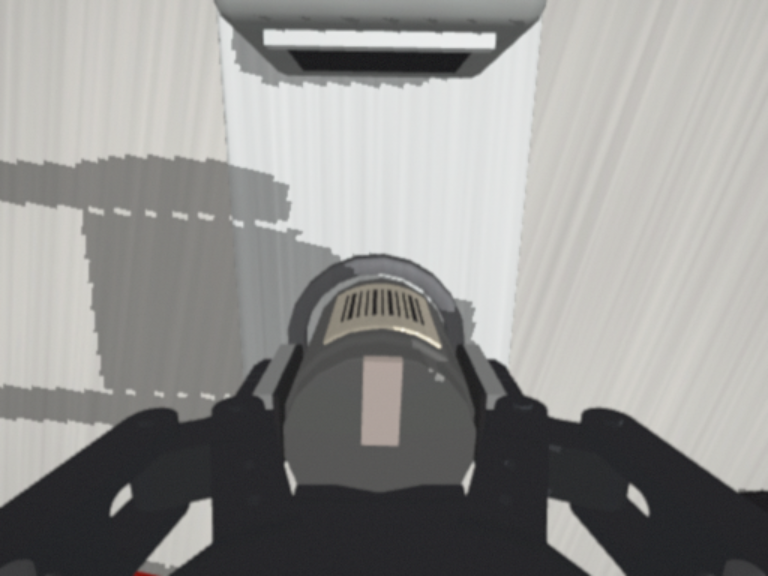

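The label and rib now face the window: rib from (380,446) to (383,356), window bar from (264,38) to (495,41). Next I compare their angles numerically.

```bash
cat > ang.py <<'E'
from h import *
import sys
f=sys.argv[1]; bx=list(map(int,sys.argv[2:6])) # rib box in native px
ang=lambda d:np.degrees(np.arctan2(d[1],d[0]))
g=cv2.imread(f'pics/{f}.png').astype(int)
# rib: reddish (R-B) in box
x0,y0,x1,y1=bx; m=((g[:,:,2]-g[:,:,0])>12)
P=[]
for v in range(y0,y1):
    u=np.where(m[v,x0:x1])[0]
    if len(u)>3: P.append(ray(f,x0+u.mean(),v,.083)[:2])
P=np.array(P); w=np.linalg.svd(P-P.mean(0))[2][0]; w*=np.sign(w[1]); print('rib',ang(w),len(P),P.mean(0), 'centre',P.mean(0)-w*.01225)
# plate edges by row gradient (right edge, left edge)
gr=g.sum(2)/3
if f in('w3','w4'):
  for nm,a,b,r in(('right',328,368,range(60,210)),('left',140,160,range(60,95))):
    Q=[]
    for v in r:
        d=np.abs(np.diff(gr[v,a:b])); 
        if d.max()>10: Q.append(ray(f,a+d.argmax()+.5,v,.01)[:2])
    Q=np.array(Q,np.float32); L=cv2.fitLine(Q,cv2.DIST_HUBER,0,1e-4,1e-4).ravel(); L[:2]*=np.sign(L[1]); print(nm,ang(L[:2]),len(Q),'offset of nest axis from edge',np.cross(L[:2],np.array([.5715,.220])-L[2:4]))
a,b=[ray(f,(u)/1.5,v/1.5,.07) for u,v in((264,38),(495,41))]; d=b-a; print('bar',ang(d)+90,ang(d)-90)
E
python3 ang.py w3 235 240 275 296 2>/dev/null
```

```text
rib 101.65208842354035 56 [0.57031238 0.23211926] centre [0.5727865  0.22012171]
right 102.78741 120 offset of nest axis from edge 0.054426875053612156
left 102.18121 35 offset of nest axis from edge -0.05455844815489296
bar 102.99130473882978 -77.00869526117022
```

```bash
python3 -m jog '[[[0,0,0,1],[0,0,0,0],[0,0,0,0],[0,0,0,0],[0,0,0,0],[0,0,0,0],[0,0,0,0],[0,0,0,0]]]'
python3 -m jog '[[[0,0,0,0],[0,0,0,0],[0,0,0,0],[0,0,0,0],[0,0,0,0],[0,0,0,0],[0,0,0,0],[0,0,0,0]]]' 100
python3 -m jog '[[[0,0,10,0],[0,0,20,0],[0,0,30,0],[0,0,40,0],[0,0,40,0],[0,0,30,0],[0,0,0,0],[0,0,0,0]]]'
python3 - <<'E'
from h import *
a=snap('wrist','w5');cv2.imwrite('pics/w5b.png',cv2.resize(a,(768,576)))
E
```

```text
t: 7.25
tcp_pos: [0.5721, 0.2204, 0.2081]
tool_rot: [0.992, 0.128, 0.002, -0.001]
force: [-0.4, 2.4, 6.2]
finger_gap: 0.602
t: 8.25
tcp_pos: [0.5715, 0.2198, 0.2067]
tool_rot: [0.992, 0.129, 0.0, 0.0]
force: [-0.3, 0.1, -0.0]
finger_gap: 0.997
t: 9.25
tcp_pos: [0.571, 0.2197, 0.3762]
tool_rot: [0.992, 0.129, -0.001, 0.0]
force: [-0.2, -0.4, -0.5]
finger_gap: 1.002
```

View pics/w5b.png

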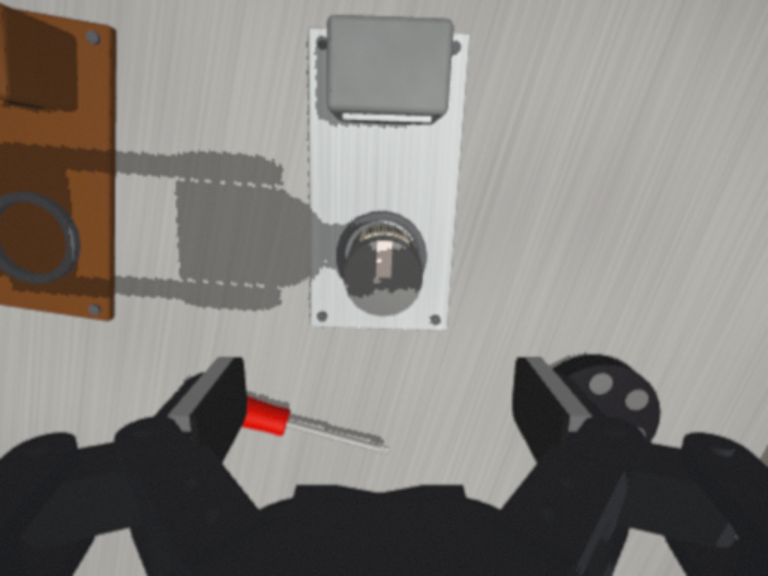

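Run:
```python
from h import *
f='w5'; S=lambda u,v:((u+.5)/1.5-.5,(v+.5)/1.5-.5)
ang=lambda d:np.degrees(np.arctan2(d[1],d[0]))
h={k:ray(f,*S(*p),.01)[:2] for k,p in dict(tl=(322,43),tr=(456,47),bl=(322,316),br=(435,320)).items()}
print('screws: left',ang(h['tl']-h['bl']),'right',ang(h['tr']-h['br']),'bottom',ang(h['br']-h['bl'])+90, 'diag centre',sum(h.values())/4)
a,b=[ray(f,*S(*p),.075)[:2] for p in((329,106),(443,110))]; print('block front top edge',ang(b-a)+90,np.linalg.norm(b-a),(a+b)/2)
g=cv2.imread('pics/w5.png').astype(int); 
P=[]
for v in range(158,188):
    u=np.where((g[v,240:272,2]-g[v,240:272,0])>12)[0]
    if len(u)>3:P.append(ray(f,240+u.mean(),v,.083)[:2])
P=np.array(P);w=np.linalg.svd(P-P.mean(0))[2][0];w*=np.sign(w[1]);print('rib',ang(w),len(P),P.mean(0),P.mean(0)-w*.01225)
n=P.mean(0)-w*.01225; print('dir nest->front mid',ang((a+b)/2-n),np.linalg.norm((a+b)/2-n))
print(manip.sense()['q'])
```

```text
screws: left 102.83360969182887 right 102.49110196673817 bottom 102.63870684417985 diag centre [0.56150366 0.26644905]
block front top edge 102.89084688386544 0.06477371147071341 [0.54948184 0.31525078]
rib 101.40184656783508 27 [0.56997289 0.23342855] [0.57239457 0.2214203 ]
dir nest->front mid 103.72266837069306 0.09658753823864477
[ 1.84869459e-01  5.43259945e-01  1.49624860e+00 -3.85624911e-05
  1.10480071e+00 -7.32463726e-02]
```

The canister is released, seated and square: rib at about 101.4–102.7°, plate at about 102.7°. Next is the button. I shut the gripper and move above it.

```bash
python3 -m jog '[[[-7,-52,0,8.6],[-7,-52,0,8.6],[-7,-52,0,8.6],[-7,-52,0,8.6],[-7,-52,0,8.6],[-7,-52,0,8.6],[-6,-52,0,8.6],[-6,-54,0,8.6]]]' 0 40
python3 -m jog '[[[0,0,0,0],[0,0,0,0],[0,0,0,0],[0,0,0,0],[0,0,0,0],[0,0,0,0],[0,0,0,0],[0,0,0,0]]]'
python3 - <<'E'
from h import *
a=snap('wrist','w6');cv2.imwrite('pics/w6b.png',cv2.resize(a,(768,576)))
print(manip.sense()['tcp_pos'],proj('w6',[.517,-.1975,.086])*1.5)
E
```

```text
t: 10.3
tcp_pos: [0.5168, -0.1996, 0.375]
tool_rot: [0.744, 0.668, -0.0, -0.002]
force: [-0.1, -0.3, -0.8]
finger_gap: 0.004
t: 11.3
tcp_pos: [0.5175, -0.1982, 0.3768]
tool_rot: [0.746, 0.666, 0.0, 0.0]
force: [0.2, 0.8, -1.4]
finger_gap: 0.003
[ 0.51750001 -0.19826275  0.3767156 ] [381.67216382 279.34620735]
```

View pics/w6b.png

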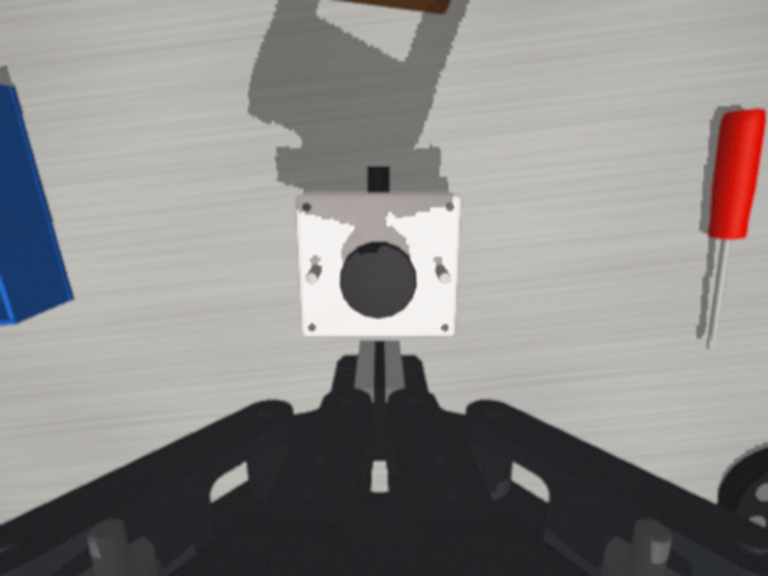

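The black cap is at (378,279) with pin tops at (312,278) and (445,277), so the shut fingertips are aligned to within about 2 mm. I lower to just above contact.

```bash
python3 -m jog '[[[0,-1.5,-20,0],[0,0,-25,0],[0,0,-25,0],[0,0,-22,0],[0,0,-10,0],[0,0,-7,0],[0,0,0,0],[0,0,0,0]]]'
python3 -m jog '[[[0,0,-2,0],[0,0,-2,0],[0,0,0,0],[0,0,0,0],[0,0,0,0],[0,0,0,0],[0,0,0,0],[0,0,0,0]]]'
```

```text
t: 12.35
tcp_pos: [0.5178, -0.1998, 0.2684]
tool_rot: [0.746, 0.666, 0.0, 0.001]
force: [-0.1, 0.7, -0.2]
finger_gap: -0.002
t: 13.35
tcp_pos: [0.5175, -0.1997, 0.2637]
tool_rot: [0.746, 0.666, -0.0, -0.0]
force: [-0.0, 0.6, 0.1]
finger_gap: 0.002
```

```bash
N='import time
from station import manip
s=manip.sense();print(s["tcp_pos"][2],s["force"][2])'
python3 -m jog '[[[0,0,-1,0],[0,0,-1,0],[0,0,0,0],[0,0,0,0],[0,0,0,0],[0,0,0,0],[0,0,0,0],[0,0,0,0]]]'
python3 -m jog '[[[0,0,-1,0],[0,0,-1,0],[0,0,0,0],[0,0,0,0],[0,0,0,0],[0,0,0,0],[0,0,0,0],[0,0,0,0]]]'
python3 -m jog '[[[0,0,-1,0],[0,0,-1,0],[0,0,0,0],[0,0,0,0],[0,0,0,0],[0,0,0,0],[0,0,0,0],[0,0,0,0]]]'
```

```text
t: 14.35
tcp_pos: [0.5175, -0.1997, 0.2617]
tool_rot: [0.746, 0.666, -0.0, 0.0]
force: [-1.2, 0.2, -0.7]
finger_gap: 0.001
t: 15.35
tcp_pos: [0.5175, -0.1997, 0.2597]
tool_rot: [0.746, 0.666, 0.0, 0.0]
force: [-0.7, -0.2, -0.5]
finger_gap: -0.002
t: 16.35
tcp_pos: [0.5176, -0.1997, 0.2577]
tool_rot: [0.746, 0.666, 0.0, 0.0]
force: [-0.8, 1.3, 4.4]
finger_gap: 0.004
```

Contact came near TCP z≈0.259, as predicted, so half-way is z≈0.249.

```bash
python3 -m jog '[[[0,0,-2,0],[0,0,-2,0],[0,0,-2,0],[0,0,-1,0],[0,0,0,0],[0,0,0,0],[0,0,0,0],[0,0,0,0]]]'
python3 -m jog '[[[0,0,-1,0],[0,0,-0.5,0],[0,0,0,0],[0,0,0,0],[0,0,0,0],[0,0,0,0],[0,0,0,0],[0,0,0,0]]]'
python3 - <<'E'
from h import *
a=snap('wrist','w7');b=snap('scene','s7');snap('top','t7')
s=manip.sense();print(s['tcp_pos'],s['force'])
o=np.zeros((600,800,3),np.uint8)
o[:300,:400]=a[:,:,:][ :,:][84:384,56:456]
o[:300,400:]=cv2.resize(b[165:210,180:240],(400,300),interpolation=cv2.INTER_CUBIC)
o[300:,:400]=cv2.resize(b[220:295,300:400],(400,300),interpolation=cv2.INTER_CUBIC)
t=cv2.imread('pics/t7.png');o[300:,400:]=cv2.resize(t[165:225,145:225],(400,300),interpolation=cv2.INTER_CUBIC)
cv2.imwrite('pics/fin.png',o)
E
```

```text
t: 17.35
tcp_pos: [0.5176, -0.1997, 0.2509]
tool_rot: [0.746, 0.666, 0.0, 0.0]
force: [-1.6, 1.0, 6.7]
finger_gap: -0.005
t: 18.35
tcp_pos: [0.5176, -0.1997, 0.2495]
tool_rot: [0.746, 0.666, 0.0, 0.0]
force: [-1.5, 0.2, 7.2]
finger_gap: -0.003
[ 0.51754626 -0.19975016  0.24948423] [-1.05829776  1.62173655  7.42653143]
```

View pics/fin.png

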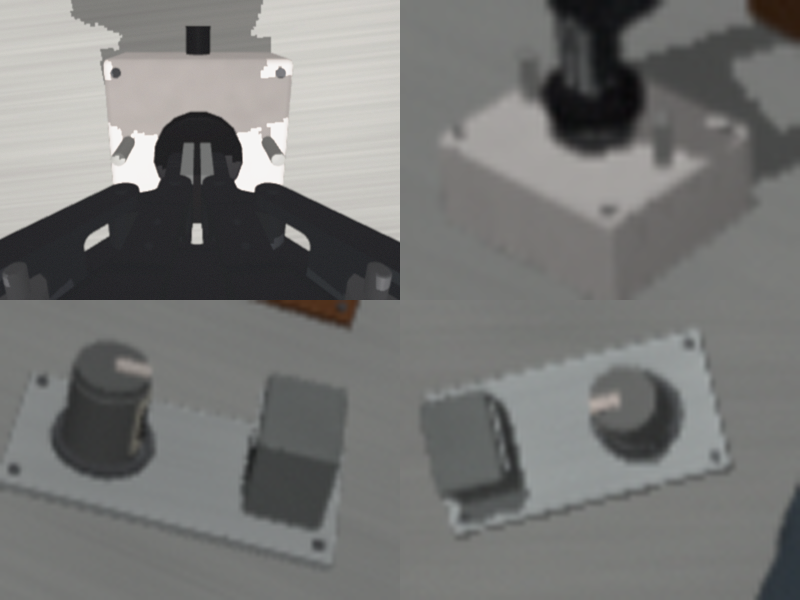

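The tips sit on the cap at half travel: tip z≈76.5 mm and 7.3 N. The pins are level with the cap, and the canister's rib and label point at the scanner. One last trim, then I hand in.

```bash
python3 -m jog '[[[0,0,-0.5,0],[0,0,0,0],[0,0,0,0],[0,0,0,0],[0,0,0,0],[0,0,0,0],[0,0,0,0],[0,0,0,0]]]'
python3 -c "
from station import manip
s=manip.sense();print(s['tcp_pos'],s['force']);print(manip.sign_off())"
```

```text
t: 19.5
tcp_pos: [0.5175, -0.1997, 0.249]
tool_rot: [0.746, 0.666, 0.0, 0.0]
force: [-1.9, 0.8, 5.8]
finger_gap: 0.003
[ 0.51754548 -0.19972324  0.24901508] [-1.9190508   0.76499961  5.79770485]
the job is handed in; nothing more can be done
None
```

I turned the canister about 120° clockwise in its nest so the label faces the scanner window, then let go and backed off. I then pressed the cream box's palm button half-way with the shut fingertips, and handed the job in at 19.5 s while still holding it there.

**Canister:** in the last near view its rib measured 101.4°, and the plate and block measured 102.5–102.9°. The label is therefore about 1° off square by that low-resolution view. An earlier reading plus the last 1° correction implied 102.65°, so the two checks disagree by about 1°. In the final pictures it stood in its nest.

**Button:** contact came between TCP heights of 0.2597 and 0.2577 m, as predicted, and I held at 0.2490 m. That puts the fingertips at 76.0 mm, level with the pin tops. The force was about 7.3 N just before the last 0.5 mm trim and read 5.8 N after it; half-way should give about 7 N. The force reading wanders by about 1 N, so I trusted the height.

I did not aim at or touch the reel, nozzle, tub, screwdriver or the brown look-alikes, but I did not measure them again afterwards.

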